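Release the recorder's jammed tray with the eject pin

ROBOT

A 6-joint arm with a two-finger parallel gripper is mounted at the origin on the work surface. World frame = base frame: x ahead of the robot, y to its left, z up, the work surface at z = 0. Lengths are in m, angles in rad, forces in N, time in s.
With the tool pointing down it reaches from about 0.225 to 0.875 m from the base axis. Payload 3.4 kg.
Tool frame: the origin (TCP) lies between the finger pads; the fingertips stand 11 mm ahead of it and the grasp point (between the pads) lies 8 mm behind it; z points along the fingers, y is the line along which they close (so a half turn about z gives the same grasp; the last joint's range is limited). The gripper opens to 85 mm and grips with 20 to 120 N. Pads are 22 mm wide; open, the fingers measure 114 mm over their backs; the gripper's body (76 mm by 85 mm) begins 54 mm behind the grasp point. The pads swing forward as they close: fully open they stand 13 mm farther back than shut.
Start: joints at [-1.357, 0.276, 1.505, -0, 1.361, -0.121], TCP at [0.189, -0.543, 0.242] pointing down, gripper open.
Joint ranges: [-2.89, 2.89], [-0.75, 2.08], [0.22, 2.7], [-1.18, 4.32], [0.11, 2.71], [-2.7, 2.7]. Speed limits (rad/s): [2.57, 2.57, 3.14, 3.14, 3.14, 3.14].

INTERFACE

Orientations are given as a unit quaternion [w, x, y, z].
In Python, from rig import sensors, eyes, manip gives the robot as it stands.
- The arm moves only by the tool drive_tool, never from a script. Its argument "deltas" is a list of rows, each an object with "linear": the shift along the world's x, y, z in mm, a list of three; "twist": the turn about the world's z in degrees; "claw": the opening, from 0 (shut) to 1 (fully open). In form: [{"linear": [tx, ty, tz], "twist": twist, "claw": claw}, ...]. A call has 1 to 12 rows; each row is the pose to reach, as a shift and turn from the pose commanded when the call began; what a row does not reach only later rows make up. A row lasts 1/12 s, in which the tool goes at most 41.7 mm and 7.16 degrees, less where a joint would pass 70% of its speed; a pose out of reach is approached as far as the arm can. A call with a gripper value outside its range is refused whole. The fingers move at their own pace and stop on an object; "squeeze" is the grip in N (left out, the last holds). Time passes only in rows, so rows that repeat a pose let the fingers close. It gives the time, the measured TCP pose, the force, the opening and the grip force at its end, in the units of the state.
- sensors.get_state(): the state, without advancing time (a new reading comes with each control period).
- eyes.get_image(name): name is "scene" or "side" or "wrist"; returns the picture (420x560x3 uint8, red, green, blue); there is no depth.
- eyes.camera_model(name): a dict with "intrinsics" (3x3 intrinsics, pixels), "dist" ([k1, k2, p1, p2, k3] as OpenCV has them; the pictures are not rectified), "R" (3x3) and "t" (3): a world point X has camera coordinates R X + t. Camera axes: x right, y down, z forward; pixel columns grow to the right and rows downward; lengths in m; the calibration is good to about 2 mm. A picture is of the moment at which its call begins: read the wrist's pose just before it. camera_model takes no time and is no camera call; for the wrist camera it gives the pose at the moment of the call.
- manip.sign_off(): hands the job in; it is judged then, once.
The state is a dict: "clock": time; "qpos": joint angles; "qd": joint speeds; "effort": joint torques, N m; "position": TCP position; "ee_rot": TCP orientation; "contact_force": force on the tool from outside, world axes, zero at the start; "moment": the same for the moment, N m; "width": finger opening in m; "gripper_force": force on a finger pad.
Only numpy, scipy, OpenCV 4.12 (cv2) and the standard library are available. Lean on these libraries where they do the work, as an engineer would, in place of code of your own. Each camera call takes 0.05 s, during which the arm holds its last target. There are 200 camera calls.

TASK

The spring tray of the bench recorder is latched shut: take the slim eject pin from its wooden stand, reach down through the small round hole in the recorder's lid and press the hidden latch until it gives, then draw the pin out so that the tray springs fully open. Put the pin back upright in its own stand, shoulder down on the wood, and let go. Feel your way: never press the pin on the recorder with more than 20 N, keep the gripper off the recorder and its tray, and leave the stout driver, the jar and the brush where they are.

Things in the scene. Friction and masses are not known exactly. Their poses are not given: they have to be found in the camera images.
- case: bench recorder, a fixed flat metal box 200 (x) x 170 (y) x 60 mm high with a white lid; origin at the centre of its underside; its -x side is the front with the tray, which springs out that way. The latch hidden inside is tripped by pressing its pad, straight below the lid's hole, downwards
- eject_hole (a point): centre of the 8 mm access hole at the lid's top (case frame x -20, y +62, z 60 mm); lid 4 mm thick, clear below down to the latch pad (16 mm square), whose top lies 22 to 44 mm below the lid's top, unknown and new each time. Pad spring: 2 to 3 N at first touch, 5 to 8 N at the trip after 5 mm, then a rigid stop after 6.5 mm; so 10 to 14 N means tripped and on the stop
- tray (a joint): how far the tray stands out of the case's front, m: 0 latched shut, 0.045 fully open. At the trip it only creeps 6 to 10 mm forward and leans on the pin with about 4 N; when the pin is then drawn up clear of the lid it springs fully open. Drawn out before the trip, the tray stays latched: try again
- tray_front (a point): centre of the tray's front plate, 88 mm wide, 46 mm high, 30 mm above the case's underside; moves out with the tray along the case's -x
- pin: eject pin: steel shaft 5 mm in diameter and 58 mm long with a round tip, then a slim black round handle 16 mm in diameter, 56 mm long (40 to 85 g). Origin at the tip, z along the pin towards the handle; the handle's lower end (shoulder) is at z = 58 mm. Stands upright in its stand, tip 12 mm above the table
- pin_stand: fixed wooden block 50 x 50 x 70 mm with the pin's hole, origin at the centre of its underside; it changes place with the driver's stand
- pin_stand_hole (a point): mouth of the pin's hole, centre of the block's top (z = 70 mm): 10 mm diameter, 66 mm deep; the pin's shoulder rests on the block's top round it
- driver: bystander: a stout driver in a like block, steel shaft 10 mm in diameter (too thick for the lid's hole), black handle 30 mm in diameter and 36 mm long, origin at its tip
- jar: bystander: closed amber glass jar, 52 mm in diameter, 60 mm high, origin at the centre of its underside
- brush: bystander: flat brush 170 mm long with a wooden handle, lying on the table, origin under its middle
There are look-alikes about, which are no part of the job. What is shaped like the pin but green or yellow is not meant.

How it is judged:
On the way, in this order (a step that is already met when the one before it is completed fails the run):
1. the pin is through the lid's hole while the tray is still shut (z of pin in the frame of eject_hole below -0.012 m and horizontal distance between pin and eject_hole below 0.006 m and value of joint tray below 0.002 m), for 0.1 s.
2. the latch has tripped: the tray has crept forward against the pin, which is still through the hole (value of joint tray above 0.004 m and z of pin in the frame of eject_hole below -0.012 m and horizontal distance between pin and eject_hole below 0.012 m), for 0.05 s.
3. the tray has sprung open (value of joint tray above 0.038 m), for 0.1 s.
At the end, for the whole second after the job is handed in: the tray stands at least 38 mm out; the pin is upright (within 0.1 rad) and at rest in its own stand, its tip within 6 mm of the hole's axis and its shoulder within 4 mm of the wood (value of joint tray above 0.038 m and horizontal distance between pin and pin_stand_hole below 0.006 m and z of pin in the frame of pin_stand below 0.016 m and angle between pin's own z axis and vertical below 0.1 rad and linear speed of pin below 0.02 m/s); the robot touches nothing.
It fails at once if the pin presses on the recorder or its insides with more than 20 N (contact force between pin and case above 20 N).
It fails at once if the gripper touches the recorder or its tray (contact force between the fingers and case above 1 N).
It fails at once if the driver, the jar or the brush is moved by more than 20 mm (distance of any of driver, jar, brush from where it was at the start of the episode above 0.02 m).
It also fails if it takes over 64 s, if anything falls off the work surface, if the arm or the gripper's body presses on something with over 40 N, if the wrist force passes 120 N, or if a joint passes its speed limit or range.

## Working session

There is one attempt and no reset: what is moved stays moved. The work goes in short steps, Python scripts to look and compute and a tool call to move; the robot and the scene stay as the last step left them, time stands still between calls to the robot, and variables do not carry over. Pictures are saved under pics/ and viewed, at most 10 in all, crops included, and the job is handed in when it is done.

Besides the shell and the picture viewer there is one more tool, called after "Call:" as name([rows], argument=value, ...), one row to a line, values as JSON. drive_tool: Moves the arm, as the interface text tells. Its arguments: {"type":"object","properties":{"deltas":{"type":"array","items":{"type":"object","properties":{"linear":{"type":"array","items":{"type":"number"}},"twist":{"type":"number"},"claw":{"type":"number"}}}},"squeeze":{"type":"number"}},"required":["deltas"]}

```bash
mkdir -p pics; ls; python3 - <<'E'
from rig import sensors, eyes
import cv2,numpy as np
s=sensors.get_state(); print(s)
a=eyes.get_image("scene"); b=eyes.get_image("side")
for n in("scene","side","wrist"):
    print(n,eyes.camera_model(n))
cv2.imwrite("pics/scene.png",a[:,:,::-1]);cv2.imwrite("pics/side.png",b[:,:,::-1])
E
```

```text
pics
{'clock': 0.0, 'qpos': array([-1.35700219e+00,  2.76607493e-01,  1.50614060e+00,  1.76242091e-05,
        1.36066468e+00, -1.21022235e-01]), 'qd': array([ 7.11129374e-04, -8.47308038e-05, -4.14840803e-04, -1.16587485e-03,
       -6.02941525e-05,  1.09865887e-04]), 'effort': array([-1.16181658e-03, -4.16779768e+01, -2.45805073e+01, -1.03706673e-04,
        1.11132808e-02,  5.86927541e-06]), 'position': array([ 0.18882476, -0.54258438,  0.24142957]), 'ee_rot': array([-9.09476224e-04,  9.86019844e-01,  1.66625443e-01, -3.35913338e-05]), 'contact_force': array([ 0.127586  ,  0.00037084, -0.15568678]), 'moment': array([-0.028362  ,  0.07348572, -0.00502702]), 'gripper_force': 0.0, 'width': 0.08547963557307364}
scene {'intrinsics': array([[506.04839341,   0.        , 271.8811753 ],
       [  0.        , 506.04839341, 210.27022554],
       [  0.        ,   0.        ,   1.        ]]), 'dist': array([-0.17145894,  0.        ,  0.        ,  0.        ,  0.        ]), 'R': array([[ 0.72461245,  0.68909258, -0.00939259],
       [ 0.36607384, -0.39641921, -0.84192741],
       [-0.58388933, 
[... 301 characters left out ...]
        ,  0.        ,  0.        ]), 'R': array([[-0.76738902, -0.64083806,  0.02099208],
       [-0.42913494,  0.48900283, -0.75942046],
       [ 0.47640035, -0.59177936, -0.65026141]]), 't': array([0.39835675, 0.29155845, 0.80506325])}
wrist {'intrinsics': array([[343.12942457,   0.        , 275.8604816 ],
       [  0.        , 343.12942457, 208.42757486],
       [  0.        ,   0.        ,   1.        ]]), 'dist': array([-0.02399086,  0.        ,  0.        ,  0.        ,  0.        ]), 'R': array([[ 0.32990612, -0.9440129 , -0.00126322],
       [-0.90763134, -0.31755913,  0.27452059],
       [-0.25955213, -0.08941949, -0.96158039]]), 't': array([-0.57410887, -0.03589479,  0.37796907])}
```

View pics/scene.png

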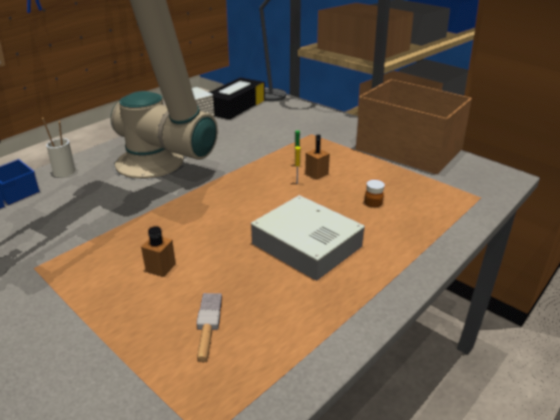

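View pics/side.png

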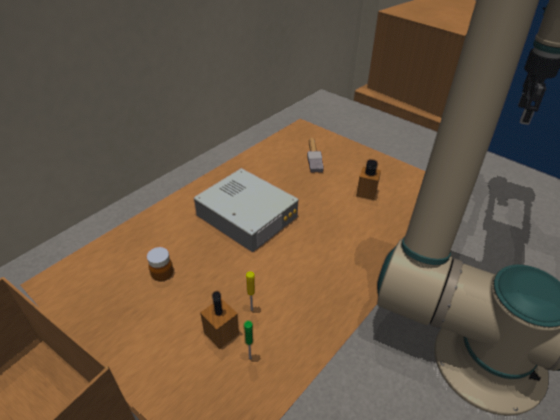

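Candidates for the pin: the black slim handle at scene (318,145) / side (217,303); the stout driver at scene (155,237) / side (371,168); the green look-alike at scene (297,138) / side (249,333); the yellow one at scene (297,156) / side (251,283). By the description I choose the slim black handle in the far block. The crops should confirm it and give pixels for the hole and the case corners.

```bash
cat > h.py <<'E'
import cv2,numpy as np
from rig import sensors, eyes
def ray(m,uv):
    p=cv2.undistortPoints(np.array([[uv]],float),m["intrinsics"],m["dist"])[0,0]
    R=m["R"];d=R.T@np.array([p[0],p[1],1.]);return -R.T@m["t"],d/np.linalg.norm(d)
def tri(obs):
    A=np.zeros((3,3));b=np.zeros(3);L=[]
    for m,uv in obs:
        c,d=ray(m,uv);P=np.eye(3)-np.outer(d,d);A+=P;b+=P@c;L.append((c,P))
    X=np.linalg.solve(A,b);return X.round(4),[round(1e3*np.linalg.norm(P@(X-c)),1) for c,P in L]
def onz(m,uv,z):
    c,d=ray(m,uv);return (c+d*(z-c[2])/d[2]).round(4)
def proj(m,X):
    return cv2.projectPoints(np.atleast_2d(np.array(X,float)),cv2.Rodrigues(m["R"])[0],m["t"],m["intrinsics"],m["dist"])[0][:,0]
def crop(img,x0,y0,w,h,k):
    return cv2.resize(img[y0:y0+h,x0:x0+w,::-1],None,fx=k,fy=k,interpolation=cv2.INTER_CUBIC)
E
python3 - <<'E'
import cv2,numpy as np
from h import crop
a=cv2.imread("pics/scene.png")[:,:,::-1];b=cv2.imread("pics/side.png")[:,:,::-1]
A=crop(a,240,120,130,150,4)[:, :]  # 520x600
B=crop(b,180,165,130,205,3)
A=crop(a,240,120,130,150,4)
c=np.zeros((600,800,3),np.uint8);A=cv2.resize(A,(390,450));c[:450,:390]=A;c[:600,400:790]=B[:600]
cv2.imwrite("pics/c1.png",c)
from h import *
S=eyes.camera_model("scene");D=eyes.camera_model("side")
for n,u,v in[("pin top",(318.5,136),(217,293)),("driver",(155,231),(371.5,163)),("hole?",(319,210),(235,213)),("jar",(375,185),(158,257)),("yel",(297.5,148),(250.5,273)),("green",(297,133),(248.5,323))]:
    print(n,tri([(S,u),(D,v)]))
E
```

```text
pin top (array([0.4372, 0.2861, 0.1236]), [np.float64(0.6), np.float64(0.6)])
driver (array([ 0.4565, -0.2866,  0.1011]), [np.float64(0.4), np.float64(0.4)])
hole? (array([0.6207, 0.0622, 0.0612]), [np.float64(2.8), np.float64(2.8)])
jar (array([0.6475, 0.2679, 0.0544]), [np.float64(0.1), np.float64(0.1)])
yel (array([0.4304, 0.2052, 0.1126]), [np.float64(0.1), np.float64(0.1)])
green (array([0.3578, 0.2874, 0.1085]), [np.float64(0.7), np.float64(0.7)])
```

View pics/c1.png

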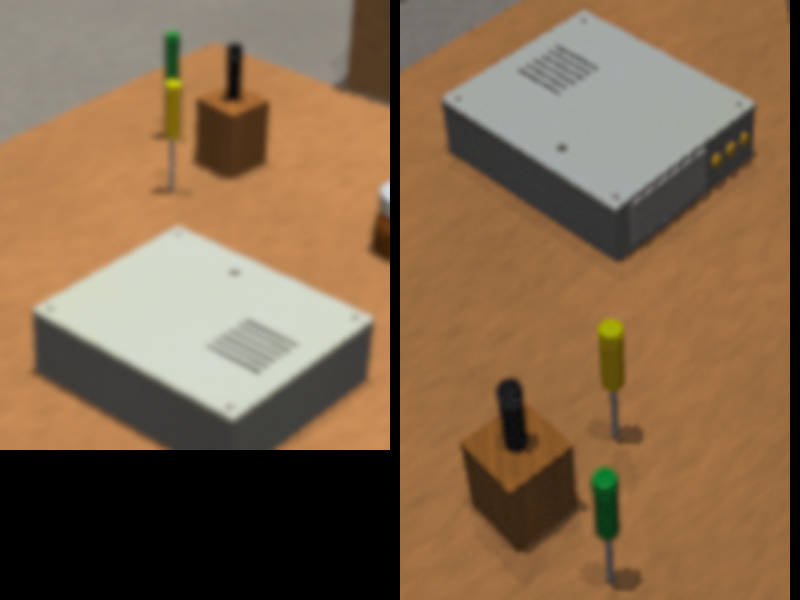

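Crop check: the slim black handle sits in the wooden block (scene 318,136 / side 217,293), clearly thinner than the driver; yellow and green stand free nearby. The lid's hole is at scene (318,210.7) / side (234,214.3), and the tray slot faces towards the robot. Next: work out where to hold the wrist camera.

```bash
python3 - <<'E'
from h import *
from scipy.spatial.transform import Rotation as Ro
S=eyes.camera_model("scene");D=eyes.camera_model("side");W=eyes.camera_model("wrist")
s=sensors.get_state();q=s["ee_rot"];T=Ro.from_quat([q[1],q[2],q[3],q[0]]).as_matrix()
c=-W["R"].T@W["t"];print("cam in tool",T.T@(c-s["position"]),"axis in tool",T.T@W["R"][2], "tool y",T[:,1])
sc=lambda u,v:(240+u/3,120+v/3); sd=lambda u,v:(180+(u-400)/3,165+v/3)
for n,u,v in[("hole",sc(234,272),sd(562,148)),("c1",sc(178,227),sd(621,208)),("c2",sc(34,312),sd(755,103)),("c4",sc(373,320),sd(444,100)),("c3",sc(232,419),sd(584,10)),("pintop",sc(234,46),sd(509,385)),("yel",sc(173,82),sd(611,325))]:
    print(n,tri([(S,u),(D,v)]))
E
```

```text
cam in tool [ 0.07003859 -0.00028605 -0.13106295] axis in tool [-2.74702417e-01  7.86920877e-04  9.61528971e-01] tool y [ 0.32857024 -0.94447805 -0.00167774]
hole (array([0.6195, 0.0637, 0.0583]), [np.float64(0.4), np.float64(0.4)])
c1 (array([0.5392, 0.0846, 0.0582]), [np.float64(2.7), np.float64(2.7)])
c2 (array([ 0.5405, -0.0833,  0.0568]), [np.float64(1.1), np.float64(1.1)])
c4 (array([0.7388, 0.0844, 0.0565]), [np.float64(1.4), np.float64(1.4)])
c3 (array([ 0.7385, -0.0843,  0.0586]), [np.float64(0.5), np.float64(0.5)])
pintop (array([0.4358, 0.2874, 0.1249]), [np.float64(0.5), np.float64(0.5)])
yel (array([0.4295, 0.2068, 0.1137]), [np.float64(0.0), np.float64(0.0)])
```

Call:
drive_tool([
  {"linear": [431,606,-20],"twist": 26,"claw": 1},
  {"linear": [431,606,-20],"twist": 26,"claw": 1},
  {"linear": [431,606,-20],"twist": 26,"claw": 1},
  {"linear": [431,606,-20],"twist": 26,"claw": 1},
  {"linear": [431,606,-20],"twist": 26,"claw": 1},
  {"linear": [431,606,-20],"twist": 26,"claw": 1},
  {"linear": [431,606,-20],"twist": 26,"claw": 1},
  {"linear": [431,606,-20],"twist": 26,"claw": 1},
  {"linear": [431,606,-20],"twist": 26,"claw": 1},
  {"linear": [431,606,-20],"twist": 26,"claw": 1},
  {"linear": [431,606,-20],"twist": 26,"claw": 1},
  {"linear": [431,606,-20],"twist": 26,"claw": 1},
])

```text
clock: 1.1
position: [0.4792, -0.1337, 0.2287]
ee_rot: [-0.0, 0.923, 0.384, -0.0]
contact_force: [0.6, -0.8, -0.8]
width: 0.0849
gripper_force: 0.0
```

Call:
drive_tool([
  {"linear": [135,190,-10],"twist": 0,"claw": 1},
  {"linear": [135,190,-10],"twist": 0,"claw": 1},
  {"linear": [135,190,-10],"twist": 0,"claw": 1},
  {"linear": [135,190,-10],"twist": 0,"claw": 1},
  {"linear": [135,190,-10],"twist": 0,"claw": 1},
  {"linear": [135,190,-10],"twist": 0,"claw": 1},
  {"linear": [135,190,-10],"twist": 0,"claw": 1},
  {"linear": [135,190,-10],"twist": 0,"claw": 1},
  {"linear": [135,190,-10],"twist": 0,"claw": 1},
])

```text
clock: 1.85
position: [0.6128, 0.0537, 0.2183]
ee_rot: [0.0, 0.923, 0.384, -0.001]
contact_force: [0.4, -0.6, -0.2]
width: 0.0853
gripper_force: 0.0
```

```bash
python3 - <<'E'
from h import *
import pickle
W=eyes.camera_model("wrist");s=sensors.get_state();a=eyes.get_image("wrist")
print(s["position"],s["qd"].round(3),proj(W,[.6195,.0637,.06]))
pickle.dump((W,a),open("w1.pkl","wb"));cv2.imwrite("pics/w1.png",a[:,:,::-1])
E
```

```text
[0.61281528 0.05370146 0.21827892] [-0.021 -0.015  0.009  0.001 -0.002  0.001] [[273.25503247 180.74220888]]
```

View pics/w1.png

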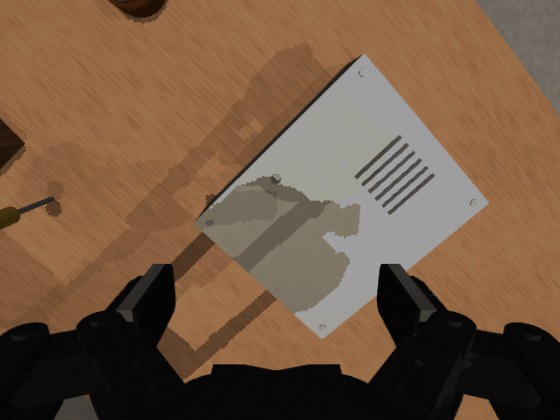

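Wrist view: the hole is at (276,179), 3 px from the prediction; lid corner screws at (208,223), (322,327), (473,203), (361,72). Now over to the pin.

Call:
drive_tool([
  {"linear": [-177,233,10],"twist": 0,"claw": 0.6},
  {"linear": [-177,233,10],"twist": 0,"claw": 0.6},
  {"linear": [-177,233,10],"twist": 0,"claw": 0.6},
  {"linear": [-177,233,10],"twist": 0,"claw": 0.6},
  {"linear": [-177,233,10],"twist": 0,"claw": 0.6},
  {"linear": [-177,233,10],"twist": 0,"claw": 0.6},
  {"linear": [-177,233,10],"twist": 0,"claw": 0.6},
  {"linear": [-177,233,10],"twist": 0,"claw": 0.6},
  {"linear": [-177,233,10],"twist": 0,"claw": 0.6},
  {"linear": [-177,233,10],"twist": 0,"claw": 0.6},
])

```text
clock: 2.73
position: [0.4369, 0.286, 0.2293]
ee_rot: [0.001, 0.923, 0.384, 0.0]
contact_force: [-0.3, 0.3, -0.3]
width: 0.0511
gripper_force: 0.0
```

```bash
python3 - <<'E'
from h import *
import pickle
W=eyes.camera_model("wrist");s=sensors.get_state();a=eyes.get_image("wrist")
print(s["position"],s["qd"].round(3),s["width"],proj(W,[.4358,.2874,.126]))
pickle.dump((W,a),open("w2.pkl","wb"));
A=crop(a,130,60,260,260,2)
W1,b=pickle.load(open("w1.pkl","rb"))
B=crop(b,256,159,40,40,6)
c=np.zeros((520,780,3),np.uint8);c[:,:520]=A;c[:240,530:770]=B
cv2.imwrite("pics/w2.png",c)
E
```

```text
[0.43687152 0.28595318 0.22927377] [-0.027  0.012 -0.009  0.001  0.001  0.003] 0.05106085581754043 [[273.04524942 212.321478  ]]
```

View pics/w2.png

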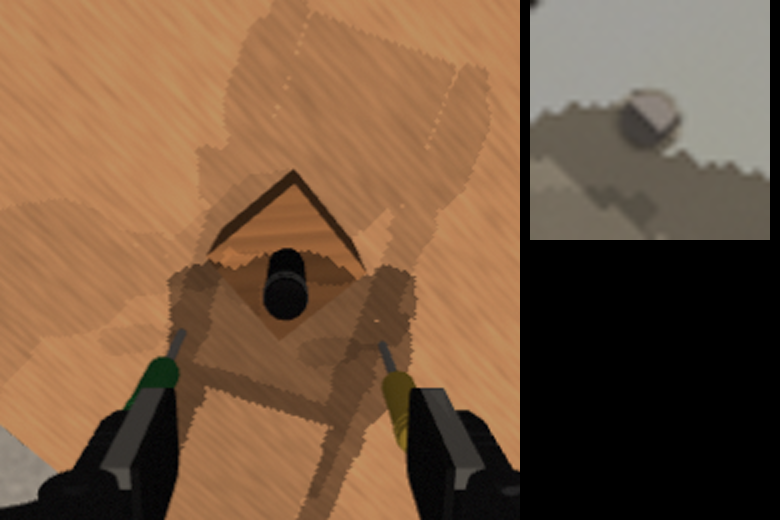

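Wrist crop: the pin's top is centred at (273,209), standing in its block; green lies to its left and yellow to its right, with the fingers clear of both. The hole is enlarged at (276.2,178.7). The pin choice is confirmed.

```bash
python3 - <<'E'
from h import *
import pickle
W1,_=pickle.load(open("w1.pkl","rb"));W2,_=pickle.load(open("w2.pkl","rb"))
S=eyes.camera_model("scene");D=eyes.camera_model("side")
sc=lambda u,v:(240+u/3,120+v/3); sd=lambda u,v:(180+(u-400)/3,165+v/3)
ph=[(S,sc(234,272)),(D,sd(562,148)),(W1,(276.2,178.7))]
print("hole",tri(ph),"SW",tri([ph[0],ph[2]]),"DW",tri([ph[1],ph[2]]),[onz(m,u,.06) for m,u in ph])
pt=[(S,sc(234,46)),(D,sd(510,385)),(W2,(273,209))]
print("pin top",tri(pt),[onz(m,u,.126) for m,u in pt])
print("shoulder front",onz(W2,(273.3,189),.07), "block back/left/right",onz(W2,(276.5,153.5),.07),onz(W2,(234,187.5),.07),onz(W2,(310,196),.07))
sp=[(208,223),(322,327),(473,203),(361,72)]
P=[onz(W1,u,.06) for u in sp];print(P,np.mean(P,0))
E
```

```text
hole (array([0.6208, 0.063 , 0.0581]), [np.float64(1.0), np.float64(1.2), np.float64(1.4)]) SW (array([0.6218, 0.0627, 0.0596]), [np.float64(0.8), np.float64(0.8)]) DW (array([0.6216, 0.062 , 0.0557]), [np.float64(0.6), np.float64(0.6)]) [array([0.6214, 0.0619, 0.06  ]), array([0.6177, 0.0647, 0.06  ]), array([0.6225, 0.0632, 0.06  ])]
pin top (array([0.4361, 0.2877, 0.1245]), [np.float64(1.0), np.float64(0.6), np.float64(1.5)]) [array([0.4369, 0.2851, 0.126 ]), array([0.4351, 0.2878, 0.126 ]), array([0.4375, 0.2892, 0.126 ])]
shoulder front [0.4388 0.2906 0.07  ] block back/left/right [0.4623 0.3104 0.07  ] [0.4156 0.3155 0.07  ] [0.4571 0.2637 0.07  ]
[array([0.5514, 0.0774, 0.06  ]), array([ 0.5509, -0.0728,  0.06  ]), array([ 0.7305, -0.0739,  0.06  ]), array([0.7305, 0.077 , 0.06  ])] [0.640825 0.001925 0.06    ]
```

Call:
drive_tool([
  {"linear": [0,2,-40],"twist": 0,"claw": 0.5},
  {"linear": [0,2,-80],"twist": 0,"claw": 0.5},
  {"linear": [0,2,-110],"twist": 0,"claw": 0.5},
  {"linear": [0,2,-125],"twist": 0,"claw": 0.5},
  {"linear": [0,2,-132],"twist": 0,"claw": 0.5},
  {"linear": [0,2,-132],"twist": 0,"claw": 0.5},
], squeeze=60)

```text
clock: 3.28
position: [0.4368, 0.2872, 0.0952]
ee_rot: [0.0, 0.924, 0.383, -0.002]
contact_force: [0.8, -0.5, 0.1]
width: 0.0428
gripper_force: 0.0
```

```bash
python3 - <<'E'
from h import *
W=eyes.camera_model("wrist");s=sensors.get_state();a=eyes.get_image("wrist")
print(s["position"],s["width"],s["contact_force"])
cv2.imwrite("pics/w3.png",crop(a,130,120,280,280,2))
E
```

```text
[0.43677746 0.2872319  0.0952343 ] 0.04276687170616255 [ 0.7575241  -0.52071494  0.12704791]
```

View pics/w3.png

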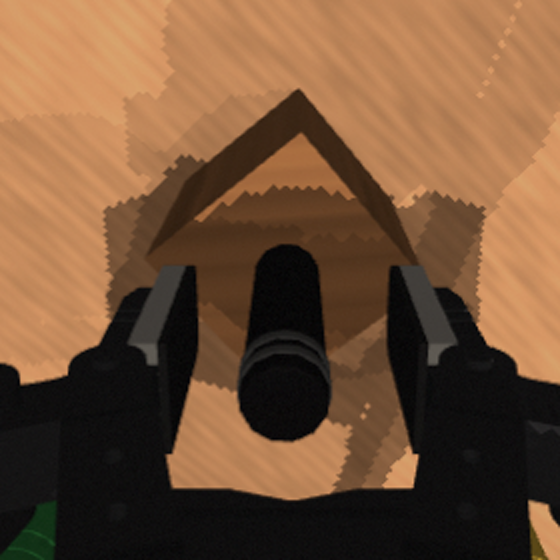

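The pin's handle lies between the pads, about 1.5 mm left of the middle (crop 286 against 293) and well within the pad width. I shift by that and close.

Call:
drive_tool([
  {"linear": [-1,1,0],"twist": 0,"claw": 0.3},
  {"linear": [-1,1,0],"twist": 0,"claw": 0.15},
  {"linear": [-1,1,0],"twist": 0,"claw": 0.05},
  {"linear": [-1,1,0],"twist": 0,"claw": 0},
  {"linear": [-1,1,0],"twist": 0,"claw": 0},
  {"linear": [-1,1,0],"twist": 0,"claw": 0},
], squeeze=60)

```text
clock: 3.83
position: [0.4369, 0.2906, 0.0984]
ee_rot: [0.0, 0.923, 0.384, 0.002]
contact_force: [1.7, -0.9, 6.4]
width: 0.0148
gripper_force: 58.4
```

Call:
drive_tool([
  {"linear": [0,0,5],"twist": 0,"claw": 0},
  {"linear": [0,0,20],"twist": 0,"claw": 0},
  {"linear": [0,0,45],"twist": 0,"claw": 0},
  {"linear": [0,0,75],"twist": 0,"claw": 0},
  {"linear": [0,0,100],"twist": 0,"claw": 0},
  {"linear": [0,0,110],"twist": 0,"claw": 0},
  {"linear": [0,0,110],"twist": 0,"claw": 0},
  {"linear": [0,0,110],"twist": 0,"claw": 0},
])

```text
clock: 4.5
position: [0.4351, 0.2901, 0.2064]
ee_rot: [-0.0, 0.923, 0.384, -0.0]
contact_force: [-1.6, -0.6, -0.6]
width: 0.0148
gripper_force: 59.0
```

```bash
python3 - <<'E'
from h import *
import pickle
W=eyes.camera_model("wrist");s=sensors.get_state();a=eyes.get_image("wrist")
sc=eyes.get_image("scene");sd=eyes.get_image("side");S=eyes.camera_model("scene");D=eyes.camera_model("side")
p=s["position"];print(p,s["ee_rot"],s["width"],s["contact_force"])
pickle.dump((W,a,sc,sd,p),open("w4.pkl","wb"))
for z in(-85,0): print(proj(S,p+[0,0,z/1e3]),proj(D,p+[0,0,z/1e3]),proj(W,p+[0,0,z/1e3]))
u=proj(S,p-[0,0,.04])[0].astype(int);v=proj(D,p-[0,0,.04])[0].astype(int);print(u,v)
c=np.zeros((600,800,3),np.uint8);c[:400,:400]=crop(a,200,80,160,160,2.5)
c[:300,400:650]=crop(sc,u[0]-25,u[1]-30,50,60,5);c[300:,400:650]=crop(sd,v[0]-25,v[1]-30,50,60,5)
cv2.imwrite("pics/w4.png",c)
E
```

```text
[0.43505524 0.29010497 0.20641464] [-1.84671319e-05  9.23236525e-01  3.84232018e-01 -2.73520749e-04] 0.014842643673018885 [-1.5962922  -0.59453502 -0.59581327]
[[318.55712576 136.09572865]] [[215.97489211 295.71846158]] [[275.74524658 220.51185652]]
[[319.65172915 107.79490612]] [[211.72484929 263.55432976]] [[275.65769573 282.5095397 ]]
[319 121] [213 279]
```

View pics/w4.png

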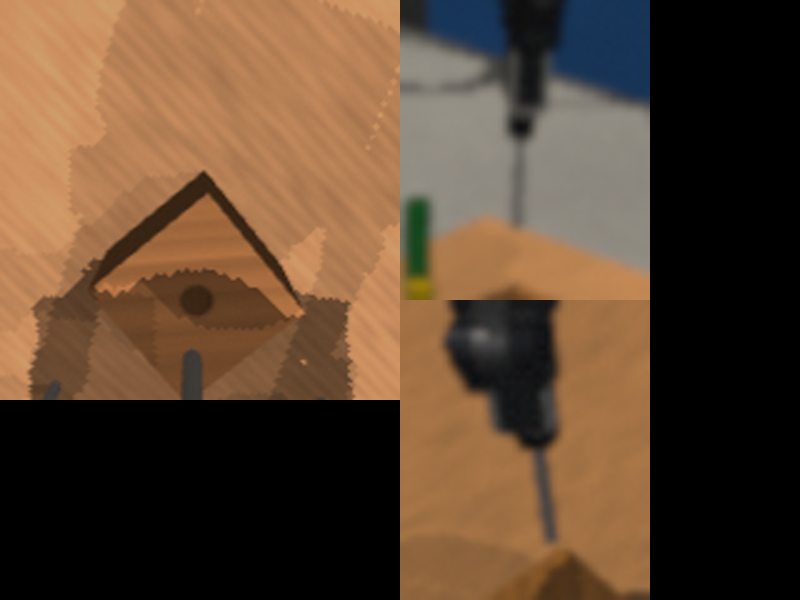

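Wrist crop: the stand's hole is at (278.8,200), and the pin hangs straight with its tip end at (276.8,219.6). In the scene view the tip is at (317.4,136.6), in the side view at (218.2,297.4). The wrist camera sees both tip and hole, so I can servo with it.

```bash
python3 - <<'E'
from h import *
import pickle
W,a,sc,sd,p=pickle.load(open("w4.pkl","rb"))
S=eyes.camera_model("scene");D=eyes.camera_model("side")
print("tip SD",tri([(S,(317.4,136.6)),(D,(218.2,297.4))]),"SDW",tri([(S,(317.4,136.6)),(D,(218.2,297.4)),(W,(276.8,222.5))]))
t=onz(W,(276.8,223.5),.1225);o=t-p;print("tipW",t,"off",o*1e3)
h=onz(W,(278.8,200),.07);print("stand hole W",h,"diff tip-hole",(t-h)*1e3)
H=np.array([.6225,.0632,.06]);print("TCP above lid hole",H-o, "delta", (H-o-p)*1e3)
E
```

```text
tip SD (array([0.4312, 0.2891, 0.1189]), [np.float64(0.4), np.float64(0.4)]) SDW (array([0.4325, 0.2883, 0.1186]), [np.float64(1.0), np.float64(1.2), np.float64(1.4)])
tipW [0.4343 0.2884 0.1225] off [ -0.75524133  -1.70496642 -83.91464455]
stand hole W [0.4372 0.2889 0.07  ] diff tip-hole [-2.9 -0.5 52.5]
TCP above lid hole [0.62325524 0.06490497 0.14391464] delta [ 188.2 -225.2  -62.5]
```

Call:
drive_tool([
  {"linear": [188,-225,-20],"twist": 0,"claw": 0},
  {"linear": [188,-225,-20],"twist": 0,"claw": 0},
  {"linear": [188,-225,-20],"twist": 0,"claw": 0},
  {"linear": [188,-225,-20],"twist": 0,"claw": 0},
  {"linear": [188,-225,-20],"twist": 0,"claw": 0},
  {"linear": [188,-225,-20],"twist": 0,"claw": 0},
  {"linear": [188,-225,-30],"twist": 0,"claw": 0},
  {"linear": [188,-225,-40],"twist": 0,"claw": 0},
  {"linear": [188,-225,-40],"twist": 0,"claw": 0},
  {"linear": [188,-225,-40],"twist": 0,"claw": 0},
  {"linear": [188,-225,-40],"twist": 0,"claw": 0},
])

```text
clock: 5.57
position: [0.6224, 0.0663, 0.1662]
ee_rot: [-0.001, 0.923, 0.385, -0.001]
contact_force: [0.4, 0.7, -0.8]
width: 0.0145
gripper_force: 59.2
```

```bash
python3 - <<'E'
from h import *
import pickle
W=eyes.camera_model("wrist");s=sensors.get_state();a=eyes.get_image("wrist")
sc=eyes.get_image("scene");sd=eyes.get_image("side");S=eyes.camera_model("scene");D=eyes.camera_model("side")
p=s["position"];print(p,s["qd"].round(3),s["contact_force"])
pickle.dump((W,a,sc,sd,p),open("w5.pkl","wb"))
H=[.6225,.0632,.06]
u,v,w=[proj(m,H)[0].round().astype(int) for m in(S,D,W)];print(u,v,w)
c=np.zeros((600,800,3),np.uint8);c[:480,:480]=crop(a,w[0]-30,w[1]-30,60,60,8)
c[:300,490:790]=crop(sc,u[0]-25,u[1]-35,50,50,6);c[300:,490:790]=crop(sd,v[0]-25,v[1]-35,50,50,6)
cv2.imwrite("pics/w5.png",c)
E
```

```text
[0.62242184 0.06627528 0.16624122] [ 0.014 -0.02  -0.012 -0.004 -0.003 -0.001] [ 0.42103095  0.65144063 -0.79135418]
[319 211] [233 213] [279 214]
```

View pics/w5.png

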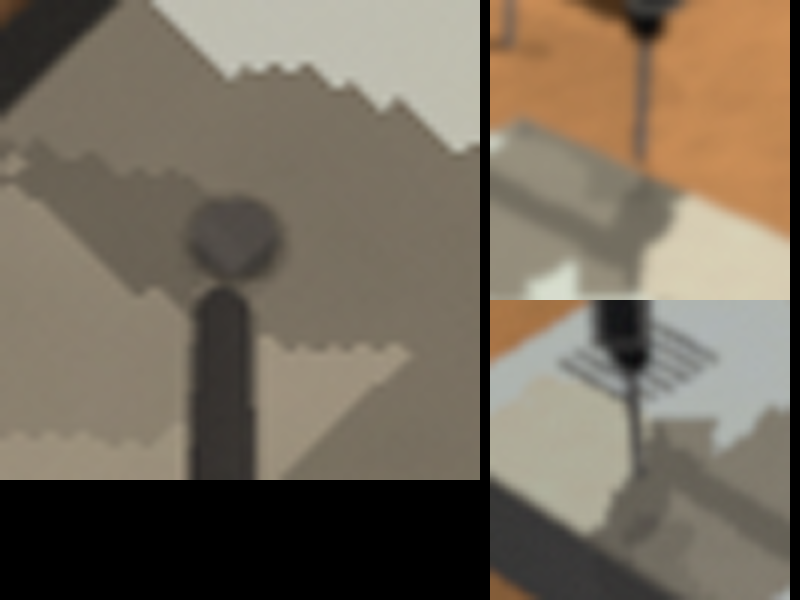

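Wrist crop: the lid hole is centred at (278.1,213.6) and the tip end is at (276.75,219.9), just short of it. The pin stands above the lid in both other views.

```bash
python3 - <<'E'
from h import *
import pickle
W,a,sc,sd,p=pickle.load(open("w5.pkl","rb"))
S=eyes.camera_model("scene");D=eyes.camera_model("side")
h=onz(W,(278.1,213.6),.06)
for zt in(.0785,.0800): 
    t=onz(W,(276.75,223.8),zt+.0025);print(h,t,(h-t)*1e3)
T=[(S,(294+(638-490)/6,176+160/6)),(D,(208+(639-490)/6,178+(478-300)/6)),(W,(276.75,222.8))]
print(tri(T[:2]),tri(T))
E
```

```text
[0.6222 0.064  0.06  ] [0.621  0.0642 0.081 ] [  1.2  -0.2 -21. ]
[0.6222 0.064  0.06  ] [0.6214 0.0645 0.0825] [  0.8  -0.5 -22.5]
(array([0.6196, 0.0653, 0.0802]), [np.float64(0.1), np.float64(0.1)]) (array([0.6205, 0.0647, 0.08  ]), [np.float64(0.7), np.float64(0.6), np.float64(0.9)])
```

Call:
drive_tool([
  {"linear": [1,-0.4,-8],"twist": 0,"claw": 0},
  {"linear": [1,-0.4,-14],"twist": 0,"claw": 0},
  {"linear": [1,-0.4,-17],"twist": 0,"claw": 0},
  {"linear": [1,-0.4,-19],"twist": 0,"claw": 0},
  {"linear": [1,-0.4,-21],"twist": 0,"claw": 0},
  {"linear": [1,-0.4,-22],"twist": 0,"claw": 0},
  {"linear": [1,-0.4,-22],"twist": 0,"claw": 0},
])

```text
clock: 6.3
position: [0.6244, 0.0648, 0.1446]
ee_rot: [-0.0, 0.923, 0.384, -0.0]
contact_force: [-1.2, 0.5, -0.1]
width: 0.0146
gripper_force: 59.1
```

Call:
drive_tool([
  {"linear": [0,0,-1],"twist": 0,"claw": 0},
  {"linear": [0,0,-2],"twist": 0,"claw": 0},
  {"linear": [0,0,-3],"twist": 0,"claw": 0},
  {"linear": [0,0,-3],"twist": 0,"claw": 0},
])

```text
clock: 6.63
position: [0.6243, 0.0648, 0.1417]
ee_rot: [-0.0, 0.923, 0.384, -0.0]
contact_force: [-0.7, -0.0, 0.1]
width: 0.0143
gripper_force: 59.2
```

```bash
python3 - <<'E'
from h import *
import pickle
W=eyes.camera_model("wrist");s=sensors.get_state();a=eyes.get_image("wrist");s2=sensors.get_state()
p=s["position"];print(p,s2["position"],s["contact_force"],s2["contact_force"])
w=proj(W,[.6222,.064,.06])[0].round().astype(int);print(w)
cv2.imwrite("pics/w6.png",crop(a,w[0]-30,w[1]-30,60,60,8))
E
```

```text
[0.62429238 0.06480486 0.14168446] [0.62433344 0.0648154  0.14171151] [-0.7161569  -0.04953773  0.05850125] [-2.19274473 -0.39137896  0.05800687]
[274 225]
```

View pics/w6.png

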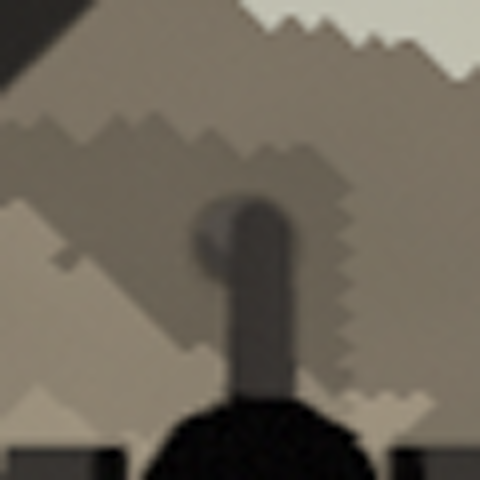

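The shaft is in the hole (hole centre at crop (245,238), shaft centre at 261), so it sits about 1.4 mm to the right. I centre it by (-1,+1) mm and go down.

Call:
drive_tool([
  {"linear": [-1,1,0],"twist": 0,"claw": 0},
  {"linear": [-1,1,-3],"twist": 0,"claw": 0},
  {"linear": [-1,1,-6],"twist": 0,"claw": 0},
  {"linear": [-1,1,-9],"twist": 0,"claw": 0},
  {"linear": [-1,1,-12],"twist": 0,"claw": 0},
  {"linear": [-1,1,-12],"twist": 0,"claw": 0},
  {"linear": [-1,1,-12],"twist": 0,"claw": 0},
])

```text
clock: 7.27
position: [0.6236, 0.0658, 0.1295]
ee_rot: [-0.0, 0.923, 0.384, -0.0]
contact_force: [0.3, -0.0, -1.5]
width: 0.0144
gripper_force: 59.1
```

Call:
drive_tool([
  {"linear": [0,0,-1],"twist": 0,"claw": 0},
  {"linear": [0,0,-2],"twist": 0,"claw": 0},
  {"linear": [0,0,-3],"twist": 0,"claw": 0},
  {"linear": [0,0,-4],"twist": 0,"claw": 0},
  {"linear": [0,0,-5],"twist": 0,"claw": 0},
  {"linear": [0,0,-6],"twist": 0,"claw": 0},
  {"linear": [0,0,-6],"twist": 0,"claw": 0},
])

```text
clock: 7.85
position: [0.6235, 0.0658, 0.1236]
ee_rot: [-0.0, 0.923, 0.384, -0.0]
contact_force: [0.1, 0.6, -0.2]
width: 0.0144
gripper_force: 59.1
```

Call:
drive_tool([
  {"linear": [0,0,-1],"twist": 0,"claw": 0},
  {"linear": [0,0,-2],"twist": 0,"claw": 0},
  {"linear": [0,0,-3],"twist": 0,"claw": 0},
  {"linear": [0,0,-4],"twist": 0,"claw": 0},
  {"linear": [0,0,-5],"twist": 0,"claw": 0},
  {"linear": [0,0,-5],"twist": 0,"claw": 0},
])

```text
clock: 8.35
position: [0.6237, 0.0659, 0.1191]
ee_rot: [0.0, 0.923, 0.384, 0.0]
contact_force: [-0.6, 0.4, 0.7]
width: 0.0144
gripper_force: 59.2
```

Call:
drive_tool([
  {"linear": [0,0,-1],"twist": 0,"claw": 0},
  {"linear": [0,0,-2],"twist": 0,"claw": 0},
  {"linear": [0,0,-3],"twist": 0,"claw": 0},
  {"linear": [0,0,-4],"twist": 0,"claw": 0},
  {"linear": [0,0,-4],"twist": 0,"claw": 0},
])

```text
clock: 8.77
position: [0.6238, 0.0659, 0.1155]
ee_rot: [0.0, 0.923, 0.384, 0.0]
contact_force: [-1.5, 0.3, 4.5]
width: 0.0143
gripper_force: 59.7
```

Contact: 4.5 N at about 31 mm below the lid. From here I press in small steps.

Call:
drive_tool([
  {"linear": [0,0,-1],"twist": 0,"claw": 0},
  {"linear": [0,0,-2],"twist": 0,"claw": 0},
  {"linear": [0,0,-2],"twist": 0,"claw": 0},
])

```text
clock: 9.02
position: [0.623, 0.0659, 0.1134]
ee_rot: [-0.0, 0.923, 0.384, -0.0]
contact_force: [-3.2, 0.2, 6.4]
width: 0.0146
gripper_force: 59.8
```

Call:
drive_tool([
  {"linear": [0,0,-0.5],"twist": 0,"claw": 0},
  {"linear": [0,0,-1],"twist": 0,"claw": 0},
  {"linear": [0,0,-1],"twist": 0,"claw": 0},
])

```text
clock: 9.27
position: [0.6221, 0.0658, 0.1123]
ee_rot: [-0.0, 0.923, 0.384, -0.001]
contact_force: [-3.8, 0.8, 5.4]
width: 0.0144
gripper_force: 59.8
```

Call:
drive_tool([
  {"linear": [0,0,-0.5],"twist": 0,"claw": 0},
  {"linear": [0,0,-1],"twist": 0,"claw": 0},
  {"linear": [0,0,-1],"twist": 0,"claw": 0},
])

```text
clock: 9.52
position: [0.6221, 0.0659, 0.1117]
ee_rot: [-0.0, 0.923, 0.384, -0.001]
contact_force: [-4.4, 0.4, 8.6]
width: 0.0146
gripper_force: 60.1
```

Call:
drive_tool([
  {"linear": [0,0,-0.5],"twist": 0,"claw": 0},
  {"linear": [0,0,-0.8],"twist": 0,"claw": 0},
  {"linear": [0,0,-0.8],"twist": 0,"claw": 0},
])

```text
clock: 9.77
position: [0.6222, 0.066, 0.1114]
ee_rot: [-0.0, 0.923, 0.384, -0.001]
contact_force: [-3.8, 0.2, 10.8]
width: 0.0147
gripper_force: 60.4
```

```bash
python3 - <<'E'
from h import *
import pickle
sd=eyes.get_image("side");D=eyes.camera_model("side");s=sensors.get_state();print(s["position"],s["contact_force"])
old=cv2.imread("pics/side.png")[:,:,::-1]
c=np.hstack([crop(old,225,190,90,80,4),crop(sd,225,190,90,80,4)]);cv2.imwrite("pics/s7.png",c)
print([proj(D,[x,0,.053]).round(1).tolist() for x in(.54,.532,.495)])
E
```

```text
[0.62223373 0.06594263 0.11139996] [-5.06094887  0.39754389 10.300308  ]
[[[276.4, 217.2]], [[278.9, 218.7]], [[291.0, 225.6]]]
```

View pics/s7.png

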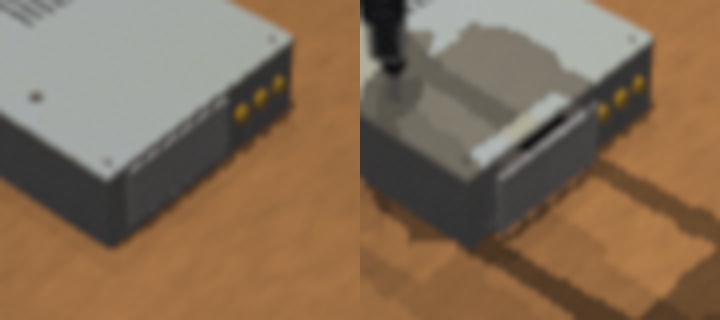

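The side crop shows the tray crept forward out of the front, and 10.8 N means the pin is on the stop: tripped. Now I draw the pin straight up.

Call:
drive_tool([
  {"linear": [0,0,5],"twist": 0,"claw": 0},
  {"linear": [0,0,15],"twist": 0,"claw": 0},
  {"linear": [0,0,27],"twist": 0,"claw": 0},
  {"linear": [0,0,40],"twist": 0,"claw": 0},
  {"linear": [0,0,55],"twist": 0,"claw": 0},
  {"linear": [0,0,75],"twist": 0,"claw": 0},
  {"linear": [0,0,95],"twist": 0,"claw": 0},
  {"linear": [0,0,95],"twist": 0,"claw": 0},
  {"linear": [0,0,95],"twist": 0,"claw": 0},
])

```text
clock: 10.57
position: [0.6248, 0.0658, 0.2063]
ee_rot: [0.001, 0.923, 0.384, 0.002]
contact_force: [-1.0, -0.5, -1.4]
width: 0.0145
gripper_force: 59.2
```

```bash
python3 - <<'E'
from h import *
sd=eyes.get_image("side");D=eyes.camera_model("side");s=sensors.get_state();print(s["position"],s["contact_force"],s["width"])
old=cv2.imread("pics/side.png")[:,:,::-1]
d=np.abs(sd.astype(int)-old).sum(2)
# sample tray plate mid positions: wood before, grey after
for x in (.535,.52,.51,.50,.497,.49,.48):
    u=proj(D,[x,0.0,.053])[0].round().astype(int);print(x,u,old[u[1],u[0]],sd[u[1],u[0]])
E
```

```text
[0.62376379 0.06580398 0.20487077] [-0.57023019 -1.08977273 -1.38417944] 0.014739463291394271
0.535 [278 218] [73 72 70] [82 75 73]
0.52 [283 221] [49 48 45] [84 78 75]
0.51 [286 223] [49 48 48] [83 77 76]
0.5 [289 225] [133  93  57] [97 92 90]
0.497 [290 225] [142  99  60] [119 114 112]
0.49 [293 227] [154 107  65] [68 65 65]
0.48 [296 229] [158 109  66] [155 109  70]
```

The tray is open: grey now reaches x ≈ 0.495. Back to the stand.

Call:
drive_tool([
  {"linear": [-186,225,0],"twist": 0,"claw": 0},
  {"linear": [-186,225,0],"twist": 0,"claw": 0},
  {"linear": [-186,225,0],"twist": 0,"claw": 0},
  {"linear": [-186,225,0],"twist": 0,"claw": 0},
  {"linear": [-186,225,0],"twist": 0,"claw": 0},
  {"linear": [-186,225,0],"twist": 0,"claw": 0},
  {"linear": [-186,225,0],"twist": 0,"claw": 0},
  {"linear": [-186,225,0],"twist": 0,"claw": 0},
  {"linear": [-186,225,0],"twist": 0,"claw": 0},
  {"linear": [-186,225,0],"twist": 0,"claw": 0},
  {"linear": [-186,225,0],"twist": 0,"claw": 0},
])

```text
clock: 11.53
position: [0.4382, 0.2899, 0.2043]
ee_rot: [0.0, 0.923, 0.384, -0.001]
contact_force: [-0.1, -0.6, -1.3]
width: 0.0147
gripper_force: 59.3
```

```bash
python3 - <<'E'
from h import *
import pickle
W=eyes.camera_model("wrist");s=sensors.get_state();a=eyes.get_image("wrist");p=s["position"];print(p,s["qd"].round(3))
pickle.dump((W,a,p),open("w8.pkl","wb"))
W4,a4,*_=pickle.load(open("w4.pkl","rb"))
def find(im,x0,y0,x1,y1):  # dark hole on wood
    g=cv2.GaussianBlur(im,(3,3),0)[y0:y1,x0:x1].astype(int)
    m=(g[:,:,0]<62).astype(np.uint8)   # red channel: hole
    n,l,st,c=cv2.connectedComponentsWithStats(m)
    return [(st[i].tolist(),(c[i]+[x0,y0]).round(1).tolist()) for i in range(1,n) if st[i,4]>25]
for n,im in(("ref",a4),("now",a)):
    print(n,find(im,260,180,300,240), "red col",im[205:235:2,277,0].tolist())
    for v in(228,236): print(v,im[v,266:290].tolist() if 0 else im[v,266:290,0].tolist())
# image motion tip crop match vs ref
t=a4[214:240,266:288];r=cv2.matchTemplate(a[206:250,258:298],t,cv2.TM_CCOEFF_NORMED);_,mx,_,l=cv2.minMaxLoc(r);print("tip shift",l[0]+258-266,l[1]+206-214,mx)
t=a4[190:211,266:292];r=cv2.matchTemplate(a[170:232,246:312],t,cv2.TM_CCOEFF_NORMED);_,mx,_,l=cv2.minMaxLoc(r);print("hole shift",l[0]+246-266,l[1]+170-190,mx)
E
```

```text
[0.43819976 0.28992079 0.20430067] [-0.016 -0.002 -0.008  0.004  0.004  0.001]
ref [([14, 15, 10, 10, 82], [278.5, 199.6]), ([14, 42, 3, 18, 30], [274.9, 231.2])] red col [62, 94, 107, 117, 113, 119, 118, 110, 63, 62, 62, 62, 62, 62, 63]
228 [111, 112, 110, 111, 111, 112, 93, 68, 58, 60, 61, 62, 64, 62, 76, 103, 112, 112, 112, 112, 112, 112, 113, 113]
236 [131, 131, 133, 129, 119, 115, 90, 64, 60, 62, 62, 61, 64, 62, 72, 115, 133, 133, 135, 136, 134, 133, 134, 135]
now [([10, 18, 11, 10, 79], [275.4, 202.7])] red col [58, 60, 102, 124, 120, 114, 119, 108, 63, 63, 63, 63, 62, 62, 63]
228 [111, 110, 111, 110, 111, 110, 87, 63, 61, 60, 62, 63, 63, 61, 85, 106, 111, 111, 111, 111, 111, 111, 110, 110]
236 [115, 115, 116, 116, 115, 115, 83, 59, 60, 61, 62, 62, 64, 63, 78, 110, 125, 130, 134, 137, 139, 140, 136, 132]
tip shift 0 0 0.9594653844833374
hole shift -3 3 0.9173563122749329
```

```bash
python3 - <<'E'
from h import *
import pickle
W,a,p=pickle.load(open("w8.pkl","rb"))
for zt in(.118,.1195): print((onz(W,(275.4,202.7),.07)-onz(W,(276.6,223.5),zt+.0025))*1e3)
E
```

```text
[ -0.2   1.  -50.5]
[ -0.5   0.7 -52. ]
```

Call:
drive_tool([
  {"linear": [-0.4,0.9,-15],"twist": 0,"claw": 0},
  {"linear": [-0.4,0.9,-30],"twist": 0,"claw": 0},
  {"linear": [-0.4,0.9,-38],"twist": 0,"claw": 0},
  {"linear": [-0.4,0.9,-42],"twist": 0,"claw": 0},
  {"linear": [-0.4,0.9,-42],"twist": 0,"claw": 0},
  {"linear": [-0.4,0.9,-42],"twist": 0,"claw": 0},
])

```text
clock: 12.08
position: [0.4378, 0.2914, 0.1632]
ee_rot: [0.0, 0.923, 0.384, 0.0]
contact_force: [0.1, -0.2, -1.2]
width: 0.0144
gripper_force: 59.3
```

```bash
python3 - <<'E'
from h import *
W=eyes.camera_model("wrist");s=sensors.get_state();a=eyes.get_image("wrist");p=s["position"];print(p,s["contact_force"])
h=proj(W,[.4372,.2892,.07])[0];print("pred hole",h)
for v in range(196,236,2): print(v,a[v,262:294,0].tolist())
E
```

```text
[0.43782773 0.2913908  0.16323976] [ 0.1007711  -0.24138922 -1.20704107]
pred hole [277.29780688 219.66096589]
196 [162, 164, 161, 122, 92, 93, 142, 123, 94, 94, 142, 124, 94, 94, 143, 125, 94, 94, 144, 125, 94, 95, 145, 126, 95, 95, 145, 168, 169, 169, 170, 170]
198 [145, 127, 94, 95, 97, 96, 97, 96, 96, 97, 96, 96, 97, 97, 96, 97, 98, 97, 97, 98, 99, 98, 99, 98, 99, 99, 99, 99, 150, 172, 131, 99]
200 [99, 100, 100, 99, 100, 99, 99, 100, 100, 99, 100, 99, 99, 98, 99, 97, 97, 96, 96, 96, 96, 96, 94, 94, 94, 94, 94, 92, 92, 92, 92, 91]
202 [94, 92, 92, 91, 91, 91, 89, 90, 89, 89, 89, 89, 88, 87, 88, 86, 86, 86, 86, 87, 86, 87, 87, 86, 85, 87, 86, 87, 86, 86, 86, 87]
204 [85, 85, 86, 86, 86, 85, 85, 85, 85, 84, 86, 84, 84, 86, 85, 84, 84, 85, 84, 86, 85, 84, 83, 84, 84, 85, 85, 85, 85, 85, 85, 85]
206 [84, 85, 85, 85, 84, 86, 85, 87, 85, 85, 87, 86, 87, 87, 86, 86, 87, 87, 88, 88, 88, 87, 87, 89, 88, 89, 88, 89, 88, 89, 89, 88]
208 [76, 84, 87, 81, 76, 76, 84, 88, 90, 91, 89, 90, 90, 90, 90, 91, 91, 92, 91, 90, 92, 92, 91, 91, 93, 93, 94, 93, 94, 94, 93, 94]
210 [80, 80, 80, 80, 79, 81
[... 1061 characters left out ...]
, 88, 87, 87, 87, 87, 87, 87, 84, 74, 63, 62, 63, 62, 64, 63, 62, 69, 86, 92, 94, 100, 102, 102, 102, 102, 101, 101, 101, 102, 103]
228 [114, 115, 115, 100, 88, 89, 88, 87, 87, 87, 72, 60, 62, 63, 63, 64, 64, 62, 72, 93, 101, 100, 100, 99, 99, 100, 100, 100, 99, 99, 100, 101]
230 [112, 111, 112, 112, 111, 97, 86, 84, 86, 87, 73, 60, 62, 63, 62, 63, 63, 62, 79, 94, 96, 97, 97, 97, 97, 97, 96, 97, 96, 96, 96, 96]
232 [107, 108, 108, 107, 108, 108, 108, 107, 107, 108, 84, 63, 63, 63, 62, 63, 64, 62, 70, 88, 94, 94, 95, 93, 94, 95, 93, 93, 93, 94, 93, 93]
234 [105, 103, 105, 104, 104, 104, 103, 103, 103, 104, 83, 64, 62, 62, 63, 62, 65, 63, 66, 83, 92, 92, 92, 91, 92, 94, 91, 91, 91, 92, 92, 92]
```

Call:
drive_tool([
  {"linear": [0.3,-0.2,-6],"twist": 0,"claw": 0},
  {"linear": [0.3,-0.2,-10],"twist": 0,"claw": 0},
  {"linear": [0.3,-0.2,-13],"twist": 0,"claw": 0},
  {"linear": [0.3,-0.2,-15],"twist": 0,"claw": 0},
  {"linear": [0.3,-0.2,-15],"twist": 0,"claw": 0},
])

```text
clock: 12.55
position: [0.4371, 0.2914, 0.1475]
ee_rot: [0.0, 0.923, 0.384, -0.001]
contact_force: [-0.3, 0.3, -1.2]
width: 0.0141
gripper_force: 59.3
```

In the hole with no force. I continue down to just above the wood.

Call:
drive_tool([
  {"linear": [0,0,-8],"twist": 0,"claw": 0},
  {"linear": [0,0,-18],"twist": 0,"claw": 0},
  {"linear": [0,0,-30],"twist": 0,"claw": 0},
  {"linear": [0,0,-40],"twist": 0,"claw": 0},
  {"linear": [0,0,-44],"twist": 0,"claw": 0},
  {"linear": [0,0,-46],"twist": 0,"claw": 0},
  {"linear": [0,0,-46],"twist": 0,"claw": 0},
])

```text
clock: 13.13
position: [0.4373, 0.2914, 0.1014]
ee_rot: [0.0, 0.923, 0.384, -0.001]
contact_force: [-0.3, 0.3, -0.3]
width: 0.0146
gripper_force: 59.3
```

Call:
drive_tool([
  {"linear": [0,0,-1],"twist": 0,"claw": 0},
  {"linear": [0,0,-2],"twist": 0,"claw": 0},
  {"linear": [0,0,-3],"twist": 0,"claw": 0},
  {"linear": [0,0,-4],"twist": 0,"claw": 0},
  {"linear": [0,0,-4],"twist": 0,"claw": 0},
])

```text
clock: 13.55
position: [0.4378, 0.2916, 0.0985]
ee_rot: [0.0, 0.923, 0.384, 0.0]
contact_force: [-0.7, 0.3, 0.8]
width: 0.0145
gripper_force: 59.7
```

Call:
drive_tool([
  {"linear": [0,0,-1],"twist": 0,"claw": 0},
  {"linear": [0,0,-1],"twist": 0,"claw": 0},
])

```text
clock: 13.72
position: [0.4378, 0.2917, 0.0984]
ee_rot: [0.0, 0.923, 0.384, 0.001]
contact_force: [-1.6, -1.0, 6.9]
width: 0.0142
gripper_force: 60.4
```

The shoulder is seated on the wood (6.9 N). I release slowly, then rise straight up.

Call:
drive_tool([
  {"linear": [0,0,1],"twist": 0,"claw": 0.1},
  {"linear": [0,0,1],"twist": 0,"claw": 0.25},
  {"linear": [0,0,1],"twist": 0,"claw": 0.4},
  {"linear": [0,0,1],"twist": 0,"claw": 0.5},
  {"linear": [0,0,1],"twist": 0,"claw": 0.5},
  {"linear": [0,0,1],"twist": 0,"claw": 0.5},
  {"linear": [0,0,15],"twist": 0,"claw": 0.5},
  {"linear": [0,0,40],"twist": 0,"claw": 0.5},
  {"linear": [0,0,75],"twist": 0,"claw": 0.5},
  {"linear": [0,0,110],"twist": 0,"claw": 0.5},
  {"linear": [0,0,134],"twist": 0,"claw": 0.5},
  {"linear": [0,0,134],"twist": 0,"claw": 0.5},
])

```text
clock: 14.72
position: [0.4405, 0.293, 0.2368]
ee_rot: [-0.0, 0.923, 0.384, 0.006]
contact_force: [0.8, 0.9, 0.1]
width: 0.0428
gripper_force: 0.0
```

```bash
python3 - <<'E'
from h import *
import pickle
s=sensors.get_state();print(s["position"],s["width"],s["contact_force"])
a=eyes.get_image("wrist");W=eyes.camera_model("wrist");sd=eyes.get_image("side");sc=eyes.get_image("scene")
W2,a2=pickle.load(open("w2.pkl","rb"))
t=a2[180:222,258:290];r=cv2.matchTemplate(a[120:300,200:350],t,cv2.TM_CCOEFF_NORMED);_,mx,_,l=cv2.minMaxLoc(r)
c=(l[0]+200+15,l[1]+120+29);print("pin top px",c,mx,onz(W,c,.126),"start",onz(W2,(273,209),.126))
for n,im,box in(("side",sd,(210,290,225,318)),("scene",sc,(311,133,326,153))):
    o=cv2.imread(f"pics/{n}.png")[:,:,::-1];x0,y0,x1,y1=box;f=lambda i:i[y0:y1,x0:x1].max(2)<60
    A,B=f(o),f(im);print(n,A.sum(),B.sum(),np.argwhere(A).mean(0).round(1),np.argwhere(B).mean(0).round(1))
D=eyes.camera_model("side")
for x in(.50,.497,.49): u=proj(D,[x,0,.053])[0].round().astype(int);print(x,sd[u[1],u[0]])
E
```

```text
[0.44047986 0.29300036 0.23679361] 0.04284847055862369 [0.84001485 0.86691244 0.10554984]
pin top px (275, 215) 0.9115374684333801 [0.4372 0.2908 0.126 ] start [0.4375 0.2892 0.126 ]
side 162 179 [13.5  7.2] [14.3  6.5]
scene 52 59 [10.8  6.8] [10.9  6.9]
0.5 [96 91 90]
0.497 [121 117 114]
0.49 [65 63 63]
```

The pin stands within about 1.6 mm of where it started, the tray is open and the gripper is clear. I hand it in.

```bash
python3 -c "
from rig import manip; print(manip.sign_off())"
```

```text
the job is handed in; nothing more can be done
None
```

The job is handed in: the latch tripped with 10.8 N as the highest reading, the tray sprung fully open, and the pin stands back in its own stand with its shoulder on the wood and the gripper clear.

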